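# Third hand: press a bracket against the sprung fence

### The arm

A 6-joint arm with a two-finger parallel gripper is mounted at the origin on a cart in front of the work surface, level with it; the furniture and walls round the work are solid. World frame = base frame: x ahead of the robot, y to its left, z up, the work surface at z = 0. Lengths are in m, angles in rad, forces in N, time in s.
With the tool pointing down it reaches from about 0.35 to 0.975 m from the base axis. Payload 7.1 kg.
Tool frame: the origin (TCP) lies at the very end of the fingers, on their centre line; the grasp point (between the pads) lies 19 mm behind it; z points along the fingers, y is the line along which they close (so a half turn about z gives the same grasp; the last joint's range is limited). The gripper opens to 88 mm and grips with 3 to 60 N. Pads are 20 mm wide; open, the fingers measure 115 mm over their backs; the gripper's body (75 mm by 178 mm) begins 61 mm behind the grasp point.
Start: joints at [1.236, 0.423, 1.63, -0, 1.089, -0.019], TCP at [0.194, 0.594, 0.223] pointing down, gripper open.
Joint ranges: [-3, 3], [-0.9, 2.11], [0.09, 2.58], [-1.31, 4.45], [0.11, 2.69], [-2.54, 2.54]. Speed limits (rad/s): [2.39, 2.39, 3.01, 3.14, 3.14, 3.14].

### API

Orientations are given as a rotation vector (axis times angle).
In Python, from plant import get_obs, grab_frame, hand_in gives the robot as it stands.
- The arm moves only by the tool apply_moves, never from a script. Its argument "increments" is one flat list of numbers, 7 for each row, row after row: the shift along the tool's x, y, z in m, then the turn, a rotation vector about the tool's x, y, z in rad, then the finger opening in m, from 0 to 0.0878. In form: [tx, ty, tz, ax, ay, az, grip, tx, ty, tz, ax, ay, az, grip, ...]. A call has 1 to 12 rows; each row shifts and turns the commanded pose from where the row before left it, along the tool's axes as they then stand; what a row does not reach is not made up. A row lasts 1/12 s, in which the tool goes at most 41.7 mm and 7.16 degrees, less where a joint would pass 70% of its speed; a pose out of reach is approached as far as the arm can. A call with a gripper value outside its range is refused whole. The fingers move at their own pace and stop on an object; the grip force is fixed at half the most. Time passes only in rows, so rows that do not move let the fingers close. It gives the time, the measured TCP pose, the force, the opening and the grip force at its end, in the units of the state.
- get_obs(): the state, without advancing time (a new reading comes with each control period).
- grab_frame(name): name is "scene" or "top"; returns a dict with "color" (400x640x3 uint8, red, green, blue), "K" (3x3 intrinsics, pixels), "view" (4x4, takes a point from world to camera coordinates). Camera axes: x right, y down, z forward; pixel columns grow to the right and rows downward; lengths in m; the calibration is good to about 2 mm. A picture is of the moment at which its call begins. There is no depth.
- hand_in(): hands the job in; it is judged then, once.
The state is a dict: "t": time; "joints": joint angles; "dq": joint speeds; "effort": joint torques, N m; "ee_pos": TCP position; "tcp_rot": TCP orientation; "wrist_force": force on the tool from outside, world axes, zero at the start; "ft_torque": the same for the moment, N m; "finger_gap": finger opening in m; "grasp_force": force on a finger pad.
Only numpy, scipy, OpenCV 4.12 (cv2) and the standard library are available. Lean on these libraries where they do the work, as an engineer would, in place of code of your own. Each camera call takes 0.05 s, during which the arm holds its last target. There are 200 camera calls.

### The job

Pick the bracket with an ear at both ends out of the parts tray, leaving the other parts in it, and set it flat on the fixture's base plate, its long side flush against the fence and its ends in line with the fence's ends. Push it squarely against the spring-loaded fence with a steady force of about 8 N, which drives the fence back about 10 mm so that its front face stands between the two scribed lines, and never drive it back close to its stop at 22 mm. Keep it pressed like that for at least three seconds and finish while still gripping and pressing it, so that a colleague can screw it down; leave the amber bottle and the timer where they stand.

Things in the scene. Friction and masses are not known exactly. Their poses are not given: they have to be found in the camera images.
- bracket_center (a point): Target: bare aluminium bracket, the only part with an ear at both ends. A middle block 30 (x) x 40 (y) x 44 mm high with a flat ear on each y end, each 30 wide and 16 high; 96 mm overall along its y. Mass about 0.16 kg (varies). Point at its centre, 22 mm above its underside. z up, y along the ears. Grip it across the 40 mm of the middle block (fingers closing along its y), above the ears; its long sides (x) stay free..
- half_bracket_center (a point): Another part in the tray: the same 30 x 40 x 44 mm block with only one 29 mm ear (at its +y end). Point at the block's centre, 22 mm up. Leave in the tray.
- flat_bar_center (a point): Another part in the tray: flat bar 30 x 96 x 16 mm with no block. Point at its centre, 8 mm up. Leave in the tray.
- collar_center (a point): Another part in the tray: round collar 42 mm outside, 22 mm high. Point at its centre, 11 mm up. Leave in the tray.
- tray: Shallow open parts tray, fixed, grey, 165 (x) x 240 (y) x 22 mm high, walls and floor 5 mm thick. Origin at the centre of its underside, z up. The four parts stand upright on its floor in four spots, in any order.
- fixture: Fastening fixture, fixed: grey steel base plate 150 (x) x 140 (y) x 10 mm thick, origin at the centre of its underside, z up, x pointing from the open front edge to the fence, which is the pushing direction. A dark back wall 20 mm above the plate stands at x = 62 to 74 mm. In front of it is the sprung fence, then bare plate. Black lines scribed across both side margins of the plate at x = 26 and x = 34 mm mark the band for the fence's front face.
- fence_face (a point): Centre of the front face of the fence: an aluminium bar 96 mm long (fixture y), 14 mm thick, standing 1 to 17 mm above the base plate, that slides along fixture x only. The point lies 9 mm above the plate's top; at rest at x = 20 mm in the fixture's frame. Axes parallel to the fixture's. The bracket's 30 mm thick body stands in front of it, so that its centre is 15 mm in front of this point when it touches.
- fence (a joint): How far the fence is pushed back along fixture +x, in m: 0 at rest, stop at 0.022. Return spring 800 N/m: 8 N at 0.010. The band is 0.006 to 0.014 (about 5 to 11 N); more than 0.019 is too much.
- seat (a point): Point on the top of the base plate below the place where the bracket's centre stands when the fence is pushed back 10 mm: fixture x = 15 mm, y = 0, z = 10 mm. Axes parallel to the fixture's. Fixed.
- amber_center (a point): Bystander: screw-cap amber bottle, 50 mm across, 100 mm high, standing behind the fixture. Point at half height.
- timer_center (a point): Bystander: flat lab timer 77 x 73 x 19 mm. Point about half-way up.
- bracket: The same bracket, by its origin at the centre of its underside 22 mm below bracket_center, same axes. Slide it lightly over the plate: pressed down hard while it slides, it tips in the fingers.
Mind the look-alikes: they are no part of the job. What is shaped like the part that bears half_bracket_center but brown or turquoise is not meant.

How it is judged:
On the way, in this order (a step that is already met when the one before it is completed fails the run):
1. the two-eared bracket is held by the fingers, lifted clear of the tray (height (world z) of bracket_center above 0.055 m and contact force between the fingers and bracket above 1 N), for 0.2 s.
2. the bracket, gripped, flat on the base and flush with the fence, presses it back into the band for two seconds without a break (value of joint fence between 0.006 and 0.014 m and contact force between bracket and fence between 3.5 and 13 N and contact force between the fingers and bracket above 1 N and angle between the y axis of bracket_center and the y axis of fixture, either way round below 0.08 rad and y of bracket_center in the frame of fixture between -0.01 and 0.01 m and z of bracket_center in the frame of fixture between 0.028 and 0.036 m and angle between bracket_center's own z axis and vertical below 0.1 rad), for 2 s.
At the end, for the whole second after the job is handed in: Ends holding: fingers on the bracket; it stands flat on the base plate (within 4 mm, tilt under 0.1 rad), parallel to the fence within 0.08 rad, centred within 10 mm, still, and presses the fence back 6 to 14 mm (3.5 to 13 N). The other parts are in the tray (all of step 2 and linear speed of bracket below 0.01 m/s and x of half_bracket_center in the frame of tray between -0.0825 and 0.0825 m and y of half_bracket_center in the frame of tray between -0.12 and 0.12 m and x of flat_bar_center in the frame of tray between -0.0825 and 0.0825 m and y of flat_bar_center in the frame of tray between -0.12 and 0.12 m and x of collar_center in the frame of tray between -0.0825 and 0.0825 m and y of collar_center in the frame of tray between -0.12 and 0.12 m); the arm keeps its last pose, push and grip.
It fails at once if the fence is driven back more than 19 mm (over-pressed) (value of joint fence above 0.019 m).
It fails at once if another part is lifted out of the tray (height (world z) of half_bracket_center above 0.06 m).
It fails at once if another part is lifted out of the tray (height (world z) of flat_bar_center above 0.06 m).
It fails at once if another part is lifted out of the tray (height (world z) of collar_center above 0.06 m).
It fails at once if a bystander is moved more than 30 mm (distance of any of amber_center, timer_center from where it was at the start of the episode above 0.03 m).
It also fails if it takes over 48 s, if anything falls off the work surface, if the arm or the gripper's body presses on something with over 40 N, if the wrist force passes 120 N, or if a joint passes its speed limit or range.

## Working session

There is one attempt and no reset: what is moved stays moved. The work goes in short steps, Python scripts to look and compute and a tool call to move; the robot and the scene stay as the last step left them, time stands still between calls to the robot, and variables do not carry over. Pictures are saved under pics/ and viewed, at most 10 in all, crops included, and the job is handed in when it is done.

Besides the shell and the picture viewer there is one more tool, called after "Emit:" in YAML: its name, and indented under it one key for each argument. apply_moves: Moves the arm, as the interface text tells. Its arguments: {"type":"object","properties":{"increments":{"type":"array","items":{"type":"number"}}},"required":["increments"]}

```bash
mkdir -p pics; ls; python3 - <<'E'
from plant import get_obs, grab_frame
import cv2,numpy as np
print(get_obs())
for n in("scene","top"):
    f=grab_frame(n); cv2.imwrite(f"pics/{n}0.png",f["color"][:,:,::-1]); np.savez(f"{n}0.npz",**f); print(n,f["K"],f["view"])
E
```

```text
pics
{'t': 0.0, 'joints': array([ 1.23600683e+00,  4.23838920e-01,  1.63069160e+00, -6.45144674e-06,
        1.08857289e+00, -1.89890182e-02]), 'dq': array([-1.78368450e-04, -1.76313352e-03,  8.39310576e-05,  6.96304094e-05,
        3.71496694e-04, -1.15492315e-04]), 'effort': array([ 8.50967590e-04, -5.44610596e+01, -2.73674351e+01,  6.45453553e-02,
        2.28022953e-02, -6.98362123e-05]), 'ee_pos': array([0.19390021, 0.59358063, 0.22190226]), 'tcp_rot': array([-4.93953767e-01, -3.10225300e+00,  2.33744390e-03]), 'wrist_force': array([-0.71241073, -0.50740187,  0.71940452]), 'ft_torque': array([ 0.04253793, -0.03952819, -0.01915916]), 'grasp_force': 0.0, 'finger_gap': 0.08739026494766927}
scene [[394.32343105   0.         317.39098995]
 [  0.         394.32343105 198.56687816]
 [  0.           0.           1.        ]] [[-0.91204752 -0.40965068 -0.0188582   0.5167453 ]
 [-0.29211922  0.68127444 -0.67121643  0.19757959]
 [ 0.28781188 -0.60667244 -0.74102151  0.79494337]
 [ 0.          0.          0.          1.        ]]
top [[463.49332462   0.         314.23670908]
 [  0.         463.49332462 201.41266765]
 [  0.           0.           1.        ]] [[ 0.00788479 -0.99949055 -0.03092674  0.03793859]
 [-0.985254   -0.00247884 -0.17108014  0.58905761]
 [ 0.17091633  0.03181962 -0.98477161  0.95726258]
 [ 0.          0.          0.          1.        ]]
```

View pics/top0.png

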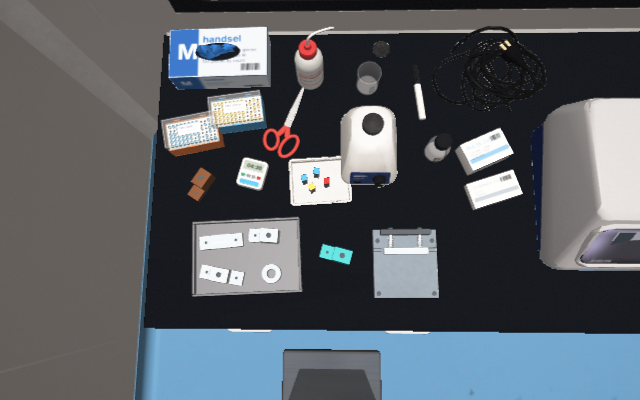

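View pics/scene0.png

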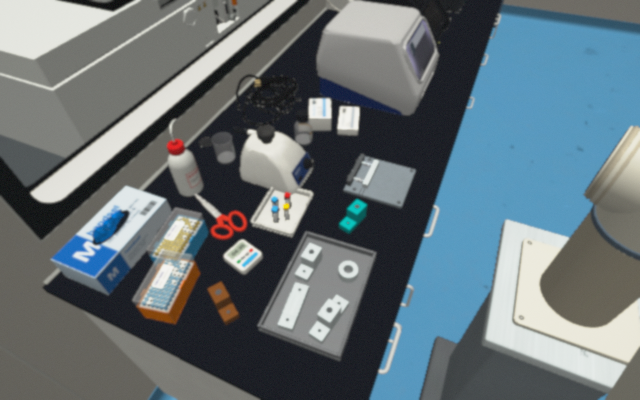

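The top view shows the tray at (247,257). The two-eared bracket is probably at (221,274), the flat bar at (221,241), the half bracket at (264,236) and the collar at (271,273). The fixture is at (406,263) with its fence at (406,250), so the push goes up in the image (+x). I'll zoom in on the tray and fixture and measure.

```bash
cat > h.py <<'E'
import numpy as np,cv2
def ray(f,uv,z):
    R=f["view"][:3,:3];t=f["view"][:3,3];c=-R.T@t
    uv=np.atleast_2d(uv).astype(float)
    d=np.c_[uv,np.ones(len(uv))]@np.linalg.inv(f["K"]).T@R
    return c+d*((z-c[2])/d[:,2])[:,None]
E
python3 - <<'E'
from h import *
f=dict(np.load("top0.npz"));im=f["color"][:,:,::-1]
a=cv2.resize(im[212:302,185:305],None,fx=6,fy=6,interpolation=cv2.INTER_CUBIC)[:,:]
b=cv2.resize(im[222:302,365:445],None,fx=6,fy=6,interpolation=cv2.INTER_CUBIC)
cv2.imwrite("pics/tray.png",a);cv2.imwrite("pics/fix.png",b)
g=im.min(2)
m=(g>200).astype(np.uint8)
for x0,y0,x1,y1 in[(193,220,302,297),(372,226,440,300)]:
    s=np.zeros_like(m);s[y0:y1,x0:x1]=m[y0:y1,x0:x1]
    for c in cv2.findContours(s,0,2)[0]:
        if cv2.contourArea(c)>15:print(cv2.minAreaRect(c))
# plate: grey region
s=np.zeros_like(m);s[222:305,365:445]=(g>75)[222:305,365:445]
c=max(cv2.findContours(s,0,2)[0],key=cv2.contourArea);r=cv2.minAreaRect(c)
print("plate",r,ray(f,cv2.boxPoints(r),.01))
E
```

```text
((236.19232177734375, 277.5384826660156), (12.355316162109375, 13.532012939453125), 11.309932708740234)
((213.41514587402344, 273.4031982421875), (27.96592140197754, 13.802701950073242), 11.888657569885254)
((271.0, 273.0), (18.0, 18.0), 90.0)
((220.291015625, 240.70082092285156), (13.580362319946289, 43.185546875), 84.80557250976562)
((262.5509948730469, 234.67506408691406), (29.055442810058594, 13.6821928024292), 2.2025980949401855)
((406.0, 244.0), (18.0, 44.0), 90.0)
plate ((405.06597900390625, 262.7056884765625), (70.17424774169922, 64.76123046875), 88.60282135009766) [[ 0.53508329 -0.08696234  0.01      ]
 [ 0.53924269 -0.23070851  0.01      ]
 [ 0.38612617 -0.22873773  0.01      ]
 [ 0.38151388 -0.08863326  0.01      ]]
```

View pics/tray.png

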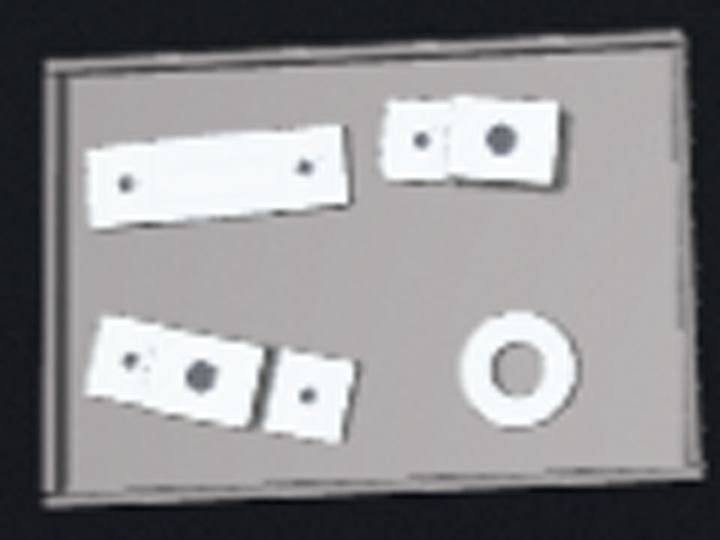

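View pics/fix.png

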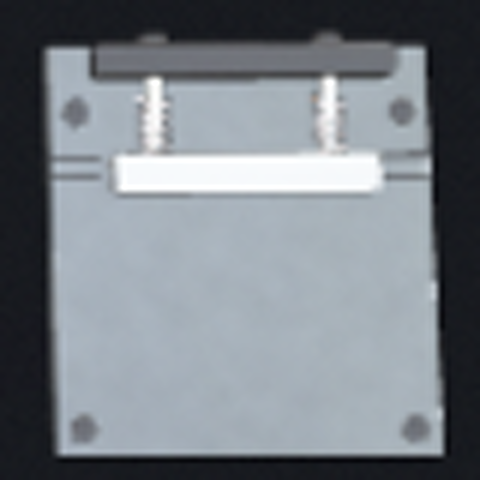

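```bash
cat >> h.py <<'E'
def ang(a,b): d=b-a; return np.degrees(np.arctan2(d[1],d[0]))
E
python3 - <<'E'
from h import *
f=dict(np.load("top0.npz"))
T=lambda p:(np.array(p)+.5)/6-.5+np.array([185,212])
F=lambda p:(np.array(p)+.5)/6-.5+np.array([365,222])
e=ray(f,T([(131,361),(308,396)]),.021);print("ears",e,e.mean(0),ang(e[1],e[0]),np.linalg.norm(e[1]-e[0]))
print("block",ray(f,T([(202,377)]),.049))
c=ray(f,F([(57,455),(444,453),(43,47),(427,46)]),.01);print("plate",c,c.mean(0))
for a,b in((0,2),(1,3),(1,0),(3,2)):print(ang(c[a],c[b]),np.linalg.norm(c[b]-c[a]))
s=ray(f,F([(76,111),(402,111),(83,429),(415,429)]),.01);print("screws",s.mean(0),[ang(s[a],s[b]) for a,b in((2,0),(3,1),(1,0),(3,2))])
k=ray(f,F([(115,193),(383,190)]),.027);print("fence front",k,k.mean(0),ang(k[1],k[0]),np.linalg.norm(k[1]-k[0]))
from scipy.spatial.transform import Rotation as R
print(R.from_rotvec([-4.93953767e-01, -3.10225300e+00,  2.33744390e-03]).as_matrix())
E
```

```text
ears [[0.4364173  0.27815477 0.021     ]
 [0.42424892 0.21239878 0.021     ]] [0.43033311 0.24527677 0.021     ] 79.51580937750361 0.06687241859382413
block [[0.43042254 0.24504199 0.049     ]]
plate [[ 0.38399041 -0.08982489  0.01      ]
 [ 0.38593922 -0.22935703  0.01      ]
 [ 0.53284109 -0.08673323  0.01      ]
 [ 0.53384111 -0.22867336  0.01      ]] [ 0.45915296 -0.15864713  0.01      ]
1.1898717366458051 0.14888278697081456
0.26484569984649226 0.14790347899939635
90.80018174700254 0.1395457502044899
90.40366343859284 0.1419436467359022
screws [ 0.45160968 -0.15896586  0.01      ] [np.float64(0.37961084197529393), np.float64(0.3112964001959816), np.float64(90.2942765586203), np.float64(90.49319740371898)]
fence front [[ 0.47784232 -0.1104861   0.027     ]
 [ 0.47950638 -0.20705573  0.027     ]] [ 0.47867435 -0.15877092  0.027     ] 90.98720824066736 0.09658396638414654
[[-9.50548998e-01  3.10574243e-01 -4.90989382e-04]
 [ 3.10574630e-01  9.50547925e-01 -1.42875487e-03]
 [ 2.29744757e-05 -1.51059036e-03 -9.99998859e-01]]
```

Emit:
apply_moves:
  increments: [-0.0278, -0.0215, 0, 0, 0, 0, 0.065, -0.0278, -0.0215, 0, 0, 0, 0, 0.065, -0.0278, -0.0215, 0, 0, 0, 0, 0.065, -0.0278, -0.0215, 0.01, 0, 0, 0, 0.065, -0.0278, -0.0215, 0.01, 0, 0, 0, 0.065, -0.0278, -0.0215, 0.01, 0, 0, 0, 0.065, -0.0278, -0.0215, 0.01, 0, 0, 0, 0.065, -0.0278, -0.0215, 0.01, 0, 0, 0, 0.065, -0.0278, -0.0215, 0.01, 0, 0, 0, 0.065, -0.0278, -0.0215, 0.01, 0, 0, 0, 0.065, -0.0278, -0.0215, 0.01, 0, 0, 0, 0.065, -0.0278, -0.0215, 0.01, 0, 0, 0, 0.065]

```text
t: 1.1
ee_pos: [0.4316, 0.2436, 0.1321]
tcp_rot: [-0.494, -3.102, 0.0]
wrist_force: [-0.4, 0.7, -0.6]
finger_gap: 0.0649
grasp_force: 0.0
```

Emit:
apply_moves:
  increments: [0, 0, 0, 0, 0, -0.067, 0.065, 0, 0, 0, 0, 0, -0.066, 0.065, 0, 0, 0, 0, 0, 0, 0.065, 0, 0, 0, 0, 0, 0, 0.065]

```text
t: 1.43
ee_pos: [0.431, 0.2451, 0.1325]
tcp_rot: [-0.29, -3.128, 0.0]
wrist_force: [-0.9, 0.1, 0.9]
finger_gap: 0.0648
grasp_force: 0.0
```

```bash
cat >> h.py <<'E'
from scipy.spatial.transform import Rotation as R
def delta(o,p,yaw):
    "tool-frame shift to world point p, tool z turn so tool y points at yaw deg, done after"
    M=R.from_rotvec(o["tcp_rot"]).as_matrix();a=np.degrees(np.arctan2(M[1,1],M[0,1]))
    print("pos",o["ee_pos"].round(4),"yaw",a.round(2),"tilt",M[:2,2].round(4),"shift",(M.T@(np.array(p)-o["ee_pos"])).round(4),"turn",np.radians(a-yaw).round(4))
E
python3 - <<'E'
from h import *
from plant import *
o=get_obs();delta(o,[.4304,.2452,.026],79.5);print(o["t"],o["wrist_force"],o["finger_gap"])
f=grab_frame("scene");cv2.imwrite("pics/s1.png",cv2.resize(f["color"][200:370,230:420,::-1],None,fx=3,fy=3))
E
```

```text
pos [0.431  0.2451 0.1325] yaw 79.4 tilt [-0.0004 -0.0002] shift [6.000e-04 1.000e-04 1.065e-01] turn -0.0018
1.4333 [-0.88106603  0.14086836  0.90035063] 0.06477020227841558
```

View pics/s1.png

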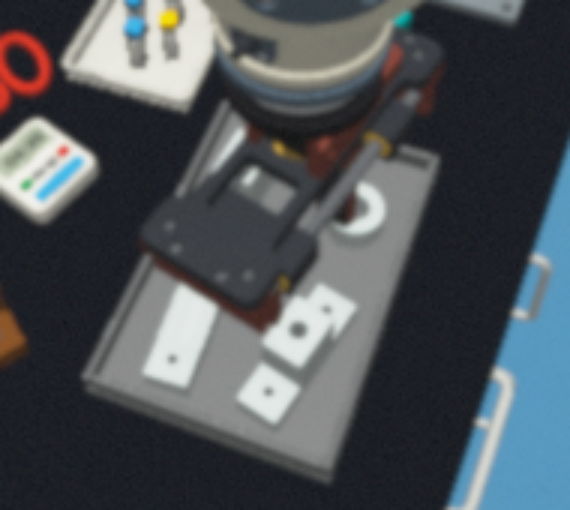

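The fingers are above the two-eared bracket: block at (300,330), ears at (330,308) and (268,392) in the crop. I'll descend and close.

Emit:
apply_moves:
  increments: [0.0006, 0, 0.02, 0, 0, 0, 0.065, 0, 0, 0.02, 0, 0, 0, 0.065, 0, 0, 0.02, 0, 0, 0, 0.065, 0, 0, 0.02, 0, 0, 0, 0.065, 0, 0, 0.015, 0, 0, 0, 0.065, 0, 0, 0.011, 0, 0, 0, 0.065, 0, 0, 0, 0, 0, 0, 0.065, 0, 0, 0, 0, 0, 0, 0.065]

```text
t: 2.15
ee_pos: [0.4302, 0.2456, 0.0265]
tcp_rot: [-0.287, -3.128, 0.001]
wrist_force: [-0.3, -0.6, 0.7]
finger_gap: 0.0647
grasp_force: 0.0
```

Emit:
apply_moves:
  increments: [0, 0, 0, 0, 0, 0, 0.03, 0, 0, 0, 0, 0, 0, 0.03, 0, 0, 0, 0, 0, 0, 0.03, 0, 0, 0, 0, 0, 0, 0.03, 0, 0, 0, 0, 0, 0, 0.03, 0, 0, 0, 0, 0, 0, 0.03, 0, 0, 0, 0, 0, 0, 0.03, 0, 0, 0, 0, 0, 0, 0.03]

```text
t: 2.82
ee_pos: [0.4309, 0.2455, 0.0273]
tcp_rot: [0.287, 3.128, 0.001]
wrist_force: [-0.4, -0.2, 5.7]
finger_gap: 0.0395
grasp_force: 30.0
```

Emit:
apply_moves:
  increments: [0, 0, -0.01, 0, 0, 0, 0.03, 0, 0, -0.015, 0, 0, 0, 0.03, 0, 0, -0.02, 0, 0, 0, 0.03, 0, 0, -0.02, 0, 0, 0, 0.03, 0, 0, -0.02, 0, 0, 0, 0.03, 0, 0, -0.015, 0, 0, 0, 0.03, 0, 0, 0, 0, 0, 0, 0.03, 0, 0, 0, 0, 0, 0, 0.03, 0, 0, 0, 0, 0, 0, 0.03]

```text
t: 3.57
ee_pos: [0.43, 0.2451, 0.1262]
tcp_rot: [-0.287, -3.128, 0.001]
wrist_force: [-0.4, 0.2, -1.6]
finger_gap: 0.0399
grasp_force: 30.0
```

```bash
python3 - <<'E'
from h import *
from plant import *
o=get_obs();delta(o,[.444,-.1589,.13],90.65);print(o["t"],o["wrist_force"],o["ft_torque"],o["finger_gap"],o["grasp_force"])
E
```

```text
pos [0.43   0.2451 0.1262] yaw 79.52 tilt [-0.0007 -0.0004] shift [-0.0873 -0.3947 -0.0037] turn -0.1942
3.5667 [-0.42871116  0.16079309 -1.60856881] [ 0.01438459 -0.00142972 -0.08636435] 0.039875771685814694 29.999652206897736
```

Emit:
apply_moves:
  increments: [-0.0075, -0.034, 0, 0, 0, 0, 0.03, -0.0075, -0.034, 0, 0, 0, 0, 0.03, -0.0075, -0.034, 0, 0, 0, 0, 0.03, -0.0075, -0.034, 0, 0, 0, 0, 0.03, -0.0075, -0.034, 0, 0, 0, 0, 0.03, -0.0075, -0.034, 0, 0, 0, 0, 0.03, -0.0075, -0.034, 0, 0, 0, 0, 0.03, -0.0075, -0.034, 0, 0, 0, 0, 0.03, -0.0075, -0.034, 0, 0, 0, 0, 0.03, -0.0075, -0.034, 0, 0, 0, 0, 0.03, -0.007, -0.03, 0, 0, 0, 0, 0.03, -0.0053, -0.0247, 0, 0, 0, 0, 0.03]

```text
t: 4.57
ee_pos: [0.4436, -0.1606, 0.1254]
tcp_rot: [-0.288, -3.126, -0.001]
wrist_force: [-0.1, 0.3, -1.9]
finger_gap: 0.04
grasp_force: 30.0
```

Emit:
apply_moves:
  increments: [0, 0, 0, 0, 0, -0.065, 0.03, 0, 0, 0, 0, 0, -0.065, 0.03, 0, 0, 0, 0, 0, -0.064, 0.03, 0, 0, 0, 0, 0, 0, 0.03, 0, 0, 0, 0, 0, 0, 0.03]

```text
t: 4.98
ee_pos: [0.4438, -0.1584, 0.1257]
tcp_rot: [0.014, -3.14, -0.001]
wrist_force: [-0.9, 0.5, -1.4]
finger_gap: 0.0398
grasp_force: 30.0
```

```bash
python3 - <<'E'
from h import *
from plant import *
o=get_obs();delta(o,[.444,-.1589,.037],90.65);print(o["t"],o["wrist_force"],o["ft_torque"],o["finger_gap"],o["grasp_force"])
a=grab_frame("top")["color"][190:310,350:470,::-1];b=grab_frame("scene")["color"][130:250,320:460,::-1]
z=lambda i:cv2.resize(i,(400,400),interpolation=cv2.INTER_CUBIC)
cv2.imwrite("pics/s2.png",np.hstack([z(a),z(b)]))
E
```

```text
pos [ 0.4438 -0.1584  0.1257] yaw 90.52 tilt [-0.002   0.0008] shift [-0.0004 -0.0006  0.0887] turn -0.0022
4.9833 [-0.91487097  0.5376737  -1.3736838 ] [ 0.0216284   0.00485276 -0.03418774] 0.039826103587641166 29.99941885471344
```

View pics/s2.png

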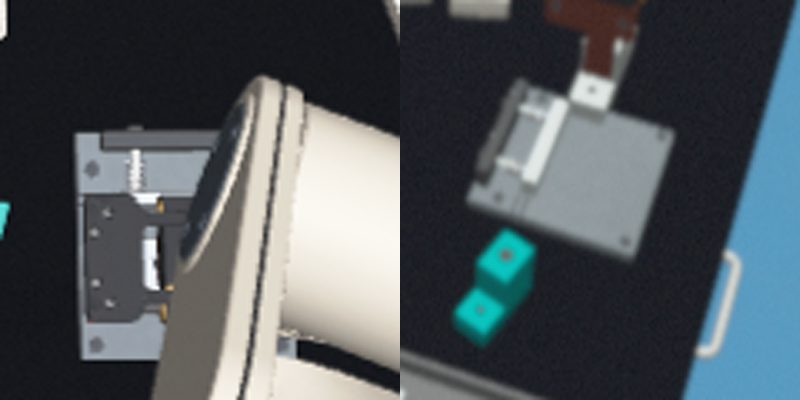

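The left half shows the gripper over the fixture plate. The right half shows the bracket end at (592,92) hanging in front of the fence, which is near (545,130). I'll lower it gently.

Emit:
apply_moves:
  increments: [-0.0004, -0.0006, 0.02, 0, 0, -0.002, 0.03, 0, 0, 0.02, 0, 0, 0, 0.03, 0, 0, 0.02, 0, 0, 0, 0.03, 0, 0, 0.015, 0, 0, 0, 0.03, 0, 0, 0.0085, 0, 0, 0, 0.03, 0, 0, 0.003, 0, 0, 0, 0.03, 0, 0, 0, 0, 0, 0, 0.03, 0, 0, 0, 0, 0, 0, 0.03, 0, 0, 0, 0, 0, 0, 0.03]

```text
t: 5.83
ee_pos: [0.4456, -0.1594, 0.0409]
tcp_rot: [-0.021, 3.14, -0.001]
wrist_force: [0.4, 0.6, -1.4]
finger_gap: 0.0397
grasp_force: 30.0
```

Emit:
apply_moves:
  increments: [0, 0, 0.001, 0, 0, 0, 0.03, 0, 0, 0.001, 0, 0, 0, 0.03, 0, 0, 0, 0, 0, 0, 0.03, 0, 0, 0, 0, 0, 0, 0.03]

```text
t: 6.17
ee_pos: [0.4451, -0.1593, 0.0384]
tcp_rot: [-0.021, 3.141, -0.0]
wrist_force: [-0.4, 0.2, -1.2]
finger_gap: 0.0397
grasp_force: 30.0
```

Emit:
apply_moves:
  increments: [0, 0, 0.001, 0, 0, 0, 0.03, 0, 0, 0, 0, 0, 0, 0.03, 0, 0, 0, 0, 0, 0, 0.03]

```text
t: 6.42
ee_pos: [0.4449, -0.1592, 0.0371]
tcp_rot: [0.021, -3.141, -0.0]
wrist_force: [0.4, 0.5, -1.7]
finger_gap: 0.0402
grasp_force: 30.0
```

Emit:
apply_moves:
  increments: [0, 0, 0.001, 0, 0, 0, 0.03, 0, 0, 0.001, 0, 0, 0, 0.03, 0, 0, 0, 0, 0, 0, 0.03, 0, 0, 0, 0, 0, 0, 0.03]

```text
t: 6.75
ee_pos: [0.4449, -0.1592, 0.0351]
tcp_rot: [0.021, -3.141, -0.0]
wrist_force: [-0.4, 0.4, -1.1]
finger_gap: 0.0397
grasp_force: 30.0
```

Emit:
apply_moves:
  increments: [0, 0, 0.001, 0, 0, 0, 0.03, 0, 0, 0, 0, 0, 0, 0.03, 0, 0, 0, 0, 0, 0, 0.03]

```text
t: 7.0
ee_pos: [0.4449, -0.1592, 0.0341]
tcp_rot: [0.021, -3.141, -0.0]
wrist_force: [-0.2, -0.2, -2.0]
finger_gap: 0.0396
grasp_force: 30.0
```

Emit:
apply_moves:
  increments: [0, 0, 0.001, 0, 0, 0, 0.03, 0, 0, 0, 0, 0, 0, 0.03, 0, 0, 0, 0, 0, 0, 0.03]

```text
t: 7.25
ee_pos: [0.4449, -0.1592, 0.0331]
tcp_rot: [0.021, -3.141, -0.0]
wrist_force: [-0.0, 0.8, -1.2]
finger_gap: 0.0396
grasp_force: 30.0
```

Emit:
apply_moves:
  increments: [0, 0, 0.0007, 0, 0, 0, 0.03, 0, 0, 0, 0, 0, 0, 0.03, 0, 0, 0, 0, 0, 0, 0.03]

```text
t: 7.5
ee_pos: [0.4449, -0.1592, 0.0324]
tcp_rot: [0.021, -3.141, -0.0]
wrist_force: [-0.2, 0.0, -1.2]
finger_gap: 0.04
grasp_force: 30.0
```

Emit:
apply_moves:
  increments: [0, 0, 0.0007, 0, 0, 0, 0.03, 0, 0, 0, 0, 0, 0, 0.03, 0, 0, 0, 0, 0, 0, 0.03]

```text
t: 7.75
ee_pos: [0.445, -0.1593, 0.0323]
tcp_rot: [-0.021, 3.141, -0.0]
wrist_force: [-1.3, 0.9, 7.4]
finger_gap: 0.04
grasp_force: 30.0
```

Emit:
apply_moves:
  increments: [0, 0, 0.0007, 0, 0, 0, 0.03, 0, 0, 0, 0, 0, 0, 0.03, 0, 0, 0, 0, 0, 0, 0.03]

```text
t: 8.0
ee_pos: [0.4449, -0.1592, 0.0323]
tcp_rot: [-0.021, 3.141, -0.0]
wrist_force: [-3.7, 1.2, 18.8]
finger_gap: 0.0396
grasp_force: 30.0
```

Contact is at TCP z = 0.0323, as predicted. I'll ease off and slide toward the fence.

Emit:
apply_moves:
  increments: [0, 0, -0.0013, 0, 0, 0, 0.03, 0, 0, 0, 0, 0, 0, 0.03, 0, 0, 0, 0, 0, 0, 0.03]

```text
t: 8.25
ee_pos: [0.4451, -0.1593, 0.0324]
tcp_rot: [-0.021, 3.141, -0.0]
wrist_force: [-0.4, -0.5, -1.2]
finger_gap: 0.0395
grasp_force: 30.0
```

Emit:
apply_moves:
  increments: [-0.002, 0, 0, 0, 0, 0, 0.03, -0.002, 0, 0, 0, 0, 0, 0.03, -0.002, 0, 0, 0, 0, 0, 0.03, -0.002, 0, 0, 0, 0, 0, 0.03, -0.002, 0, 0, 0, 0, 0, 0.03, -0.002, 0, 0, 0, 0, 0, 0.03, -0.002, 0, 0, 0, 0, 0, 0.03, 0, 0, 0, 0, 0, 0, 0.03, 0, 0, 0, 0, 0, 0, 0.03]

```text
t: 9.0
ee_pos: [0.4584, -0.1589, 0.0324]
tcp_rot: [0.021, -3.14, -0.001]
wrist_force: [-2.9, 0.3, 6.0]
finger_gap: 0.0396
grasp_force: 30.0
```

Emit:
apply_moves:
  increments: [-0.001, 0, 0, 0, 0, 0, 0.03, -0.001, 0, 0, 0, 0, 0, 0.03, -0.001, 0, 0, 0, 0, 0, 0.03, 0, 0, 0, 0, 0, 0, 0.03, 0, 0, 0, 0, 0, 0, 0.03]

```text
t: 9.42
ee_pos: [0.4608, -0.1587, 0.0324]
tcp_rot: [0.021, -3.139, -0.001]
wrist_force: [-5.3, 0.1, 8.0]
finger_gap: 0.0395
grasp_force: 30.0
```

Emit:
apply_moves:
  increments: [0, 0, -0.0007, 0, 0, 0, 0.03, 0, 0, 0, 0, 0, 0, 0.03, 0, 0, 0, 0, 0, 0, 0.03]

```text
t: 9.67
ee_pos: [0.4621, -0.1591, 0.0329]
tcp_rot: [-0.021, 3.141, -0.0]
wrist_force: [0.8, 0.4, -1.5]
finger_gap: 0.0399
grasp_force: 30.0
```

Emit:
apply_moves:
  increments: [-0.001, 0, 0, 0, 0, 0, 0.03, -0.001, 0, 0, 0, 0, 0, 0.03, 0, 0, 0, 0, 0, 0, 0.03, 0, 0, 0, 0, 0, 0, 0.03]

```text
t: 10.0
ee_pos: [0.4641, -0.159, 0.033]
tcp_rot: [-0.021, 3.141, -0.0]
wrist_force: [0.4, -0.1, -1.1]
finger_gap: 0.0399
grasp_force: 30.0
```

Emit:
apply_moves:
  increments: [-0.001, 0, 0, 0, 0, 0, 0.03, -0.001, 0, 0, 0, 0, 0, 0.03, 0, 0, 0, 0, 0, 0, 0.03, 0, 0, 0, 0, 0, 0, 0.03]

```text
t: 10.33
ee_pos: [0.4657, -0.1589, 0.033]
tcp_rot: [0.021, -3.141, -0.0]
wrist_force: [-0.9, -0.0, -1.7]
finger_gap: 0.0399
grasp_force: 30.0
```

Emit:
apply_moves:
  increments: [-0.001, 0, 0, 0, 0, 0, 0.03, -0.001, 0, 0, 0, 0, 0, 0.03, 0, 0, 0, 0, 0, 0, 0.03, 0, 0, 0, 0, 0, 0, 0.03]

```text
t: 10.67
ee_pos: [0.4676, -0.1589, 0.033]
tcp_rot: [0.021, -3.141, -0.0]
wrist_force: [-2.2, -0.9, -2.0]
finger_gap: 0.0393
grasp_force: 30.0
```

Emit:
apply_moves:
  increments: [-0.001, 0, 0, 0, 0, 0, 0.03, -0.001, 0, 0, 0, 0, 0, 0.03, -0.001, 0, 0, 0, 0, 0, 0.03, 0, 0, 0, 0, 0, 0, 0.03, 0, 0, 0, 0, 0, 0, 0.03]

```text
t: 11.08
ee_pos: [0.4705, -0.1588, 0.033]
tcp_rot: [0.021, -3.141, -0.0]
wrist_force: [-4.9, -1.5, 0.7]
finger_gap: 0.0397
grasp_force: 30.0
```

Emit:
apply_moves:
  increments: [-0.001, 0, 0, 0, 0, 0, 0.03, -0.001, 0, 0, 0, 0, 0, 0.03, 0, 0, 0, 0, 0, 0, 0.03, 0, 0, 0, 0, 0, 0, 0.03]

```text
t: 11.42
ee_pos: [0.4721, -0.1588, 0.033]
tcp_rot: [0.021, -3.14, -0.001]
wrist_force: [-5.6, -2.1, 2.1]
finger_gap: 0.0394
grasp_force: 30.0
```

```bash
python3 - <<'E'
from h import *
from plant import *
W=[get_obs() for _ in range(3)];o=W[0]
delta(o,[.4745,-.1588,.0328],90.65);print(o["t"],o["wrist_force"],o["ft_torque"],o["finger_gap"])
b=grab_frame("scene")["color"][145:215,335:420,::-1];a=grab_frame("top")["color"][222:302,365:445,::-1]
z=lambda i:cv2.resize(i,None,fx=400/i.shape[1],fy=400/i.shape[1],interpolation=cv2.INTER_CUBIC)[:330]
b=z(b);a=z(a)[:len(b)];cv2.imwrite("pics/s3.png",np.hstack([a,b[:len(a)]]))
E
```

```text
pos [ 0.4721 -0.1588  0.033 ] yaw 90.76 tilt [-0.0017  0.0004] shift [-0.0024 -0.0001  0.0001] turn 0.0019
11.4167 [-5.55148754 -2.13943375  2.13972078] [-0.27484614  1.16733753 -0.16214409] 0.03938140135121475
```

View pics/s3.png

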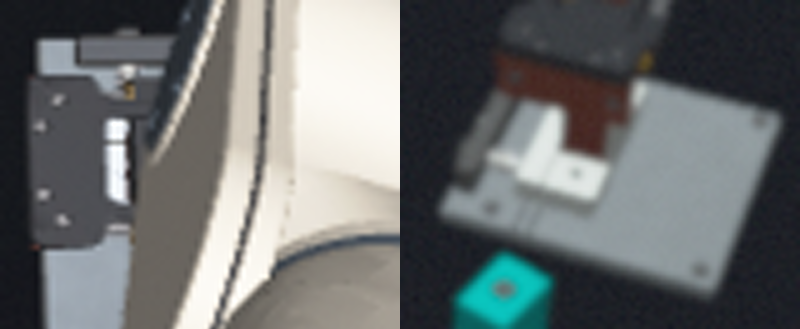

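The right half shows the bracket's ear at (575,175) lying flat against the fence, at (510,155), and parallel to it. The front face is close to the scribed lines near (530,215). I'll push the last 2.5 mm and hold.

Emit:
apply_moves:
  increments: [-0.001, 0, 0, 0, 0, 0, 0.03, -0.001, 0, 0, 0, 0, 0, 0.03, -0.0005, 0, 0, 0, 0, 0, 0.03, 0, 0, 0, 0, 0, 0, 0.03, 0, 0, 0, 0, 0, 0, 0.03, 0, 0, 0, 0, 0, 0, 0.03]

```text
t: 12.02
ee_pos: [0.474, -0.1587, 0.0329]
tcp_rot: [0.021, -3.139, -0.001]
wrist_force: [-7.9, -3.2, 2.1]
finger_gap: 0.0393
grasp_force: 30.0
```

```bash
python3 - <<'E'
from h import *
from plant import *
o=get_obs()
delta(o,[.4745,-.1588,.0328],90.65);print(o["t"],o["wrist_force"],o["ft_torque"],o["finger_gap"])
f=grab_frame("scene");np.savez("scene4.npz",**f)
b=cv2.resize(f["color"][145:215,335:425,::-1],None,fx=8,fy=8,interpolation=cv2.INTER_CUBIC)
cv2.imwrite("pics/s4.png",b)
E
```

```text
pos [ 0.474  -0.1587  0.0329] yaw 90.76 tilt [-0.0028  0.0006] shift [-0.0005 -0.0001  0.0001] turn 0.002
12.0167 [-7.92240791 -3.23807865  2.08106469] [-0.4962125   1.43404853 -0.1444165 ] 0.039304287028115406
```

View pics/s4.png

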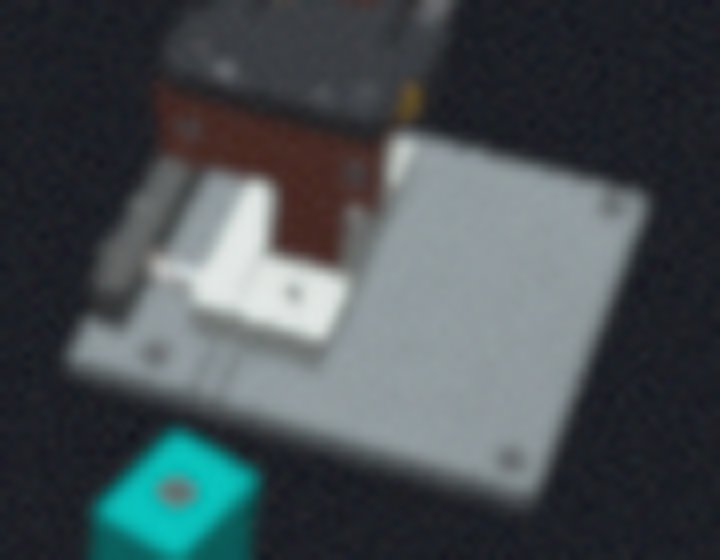

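The picture shows the bracket against the fence with their ends aligned near (220,325). The front face projects between the scribed lines at (205–225,370), and the ear lies flat. The force is about 8 N, so I'll hold.

Emit:
apply_moves:
  increments: [0, 0, 0, 0, 0, 0, 0.03, 0, 0, 0, 0, 0, 0, 0.03, 0, 0, 0, 0, 0, 0, 0.03, 0, 0, 0, 0, 0, 0, 0.03, 0, 0, 0, 0, 0, 0, 0.03, 0, 0, 0, 0, 0, 0, 0.03, 0, 0, 0, 0, 0, 0, 0.03, 0, 0, 0, 0, 0, 0, 0.03, 0, 0, 0, 0, 0, 0, 0.03, 0, 0, 0, 0, 0, 0, 0.03, 0, 0, 0, 0, 0, 0, 0.03, 0, 0, 0, 0, 0, 0, 0.03]

```text
t: 13.07
ee_pos: [0.474, -0.1587, 0.0329]
tcp_rot: [0.021, -3.139, -0.001]
wrist_force: [-7.2, -2.8, 2.1]
finger_gap: 0.0397
grasp_force: 30.0
```

Emit:
apply_moves:
  increments: [0, 0, 0, 0, 0, 0, 0.03, 0, 0, 0, 0, 0, 0, 0.03, 0, 0, 0, 0, 0, 0, 0.03, 0, 0, 0, 0, 0, 0, 0.03, 0, 0, 0, 0, 0, 0, 0.03, 0, 0, 0, 0, 0, 0, 0.03, 0, 0, 0, 0, 0, 0, 0.03, 0, 0, 0, 0, 0, 0, 0.03, 0, 0, 0, 0, 0, 0, 0.03, 0, 0, 0, 0, 0, 0, 0.03, 0, 0, 0, 0, 0, 0, 0.03, 0, 0, 0, 0, 0, 0, 0.03]

```text
t: 14.07
ee_pos: [0.474, -0.1587, 0.0329]
tcp_rot: [0.021, -3.139, -0.001]
wrist_force: [-6.8, -3.0, 2.1]
finger_gap: 0.04
grasp_force: 30.0
```

Emit:
apply_moves:
  increments: [0, 0, 0, 0, 0, 0, 0.03, 0, 0, 0, 0, 0, 0, 0.03, 0, 0, 0, 0, 0, 0, 0.03, 0, 0, 0, 0, 0, 0, 0.03, 0, 0, 0, 0, 0, 0, 0.03, 0, 0, 0, 0, 0, 0, 0.03, 0, 0, 0, 0, 0, 0, 0.03, 0, 0, 0, 0, 0, 0, 0.03, 0, 0, 0, 0, 0, 0, 0.03, 0, 0, 0, 0, 0, 0, 0.03, 0, 0, 0, 0, 0, 0, 0.03, 0, 0, 0, 0, 0, 0, 0.03]

```text
t: 15.07
ee_pos: [0.474, -0.1587, 0.0328]
tcp_rot: [0.021, -3.139, -0.001]
wrist_force: [-7.3, -2.3, 2.2]
finger_gap: 0.0399
grasp_force: 30.0
```

Emit:
apply_moves:
  increments: [0, 0, 0, 0, 0, 0, 0.03, 0, 0, 0, 0, 0, 0, 0.03, 0, 0, 0, 0, 0, 0, 0.03, 0, 0, 0, 0, 0, 0, 0.03, 0, 0, 0, 0, 0, 0, 0.03, 0, 0, 0, 0, 0, 0, 0.03, 0, 0, 0, 0, 0, 0, 0.03, 0, 0, 0, 0, 0, 0, 0.03, 0, 0, 0, 0, 0, 0, 0.03, 0, 0, 0, 0, 0, 0, 0.03, 0, 0, 0, 0, 0, 0, 0.03, 0, 0, 0, 0, 0, 0, 0.03]

```text
t: 16.07
ee_pos: [0.474, -0.1587, 0.0329]
tcp_rot: [0.021, -3.139, -0.001]
wrist_force: [-8.1, -2.0, 2.7]
finger_gap: 0.04
grasp_force: 30.0
```

Steady at about 7.5 N for four seconds, so I'm handing in.

```bash
python3 -c "
from plant import *
print(hand_in())"
```

```text
the job is handed in; nothing more can be done
None
```

The two-eared bracket is on the base plate, still gripped and pressing the fence back about 9 mm by the arm's position. It held there for 4 s at a measured 7–8 N before I handed the job in at about 16 s. The other parts, the bottle and the timer were never touched; the judge's verdict was not shown.

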